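Put the wrench sockets back in their tray

ROBOT

A 6-joint arm with a two-finger parallel gripper is mounted at the origin on the work surface. World frame = base frame: x ahead of the robot, y to its left, z up, the work surface at z = 0. Lengths are in m, angles in rad, forces in N, time in s.
With the tool pointing down it reaches from about 0.375 to 0.9 m from the base axis. Payload 3.1 kg.
Tool frame: the origin (TCP) lies on the centre line of the jaws, within the pads' length; the fingertips stand ahead of it and the grasp point (between the pads) lies 3 mm ahead of it (robot.tip_reach is the z of the fingertips in the tool frame, in m); z points along the fingers, y is the line along which they close (so a half turn about z gives the same grasp; the last joint's range is limited). The gripper opens to 87 mm and grips with 3 to 60 N. Pads are 19 mm wide; open, the fingers measure 117 mm over their backs; the gripper's body (75 mm by 190 mm) begins 51 mm behind the grasp point.
Start: joints at [-1.492, 0.527, 1.433, -0, 1.181, -0.178], TCP at [0.159, -0.604, 0.245] pointing down, gripper open.
Joint ranges: [-3.08, 3.08], [-0.75, 2.2], [0.22, 2.44], [-1.43, 4.57], [0, 2.65], [-2.85, 2.85]. Speed limits (rad/s): [2.79, 2.79, 3.14, 3.14, 3.14, 3.14].

INTERFACE

Orientations are given as a unit quaternion [x, y, z, w].
In Python, from rig import sensors, eyes, ticket, robot gives the robot as it stands.
- The arm moves only by the tool drive_tool, never from a script. Its argument "deltas" is a list that holds one entry, the list of rows, each a list of 6 numbers: the shift along the tool's x, y, z in mm, then the turn, a rotation vector about the tool's x, y, z in rad. A call has 1 to 8 rows; each row shifts and turns the commanded pose from where the row before left it, along the tool's axes as they then stand; what a row does not reach is not made up. A row lasts 1/12 s, in which the tool goes at most 41.7 mm and 7.16 degrees, less where a joint would pass 70% of its speed; a pose out of reach is approached as far as the arm can. A call is refused whole if a number of a shift passes 41.7 or a number of a turn 0.125, either way. A call with a gripper value outside its range is refused whole. "gripper" is the opening in per cent of the stroke, from 0 (shut) to 100 (fully open), set as the call begins (left out, the last holds). The fingers move at their own pace and stop on an object; "squeeze" is the grip in N (left out, the last holds). Time passes only in rows, so rows that do not move let the fingers close. It gives the time, the measured TCP pose, the force, the opening and the grip force at its end, in the units of the state.
- sensors.get_obs(): the state, without advancing time (a new reading comes with each control period).
- eyes.camera(name): name is "side" or "top" or "wrist"; returns a dict with "img" (420x560x3 uint8, red, green, blue), "fov_y" (degrees; the focal length in pixels is half the picture's height over the tangent of half this angle, whatever the lens; pixels are square), "cx", "cy" (the principal point, pixels), "xyz" and "attitude" of the camera in the world; the wrist camera has in their place "hand_eye" (4x4, takes a point from camera to tool coordinates, whose origin is the TCP and whose axes are the flange's). Camera axes: x right, y up, looking along -z (the intrinsics and any distortion apply to the point x, -y, -z); pixel columns grow to the right and rows downward; lengths in m; the calibration is good to about 2 mm. A picture is of the moment at which its call begins: read the wrist's pose just before it. There is no depth.
- ticket.hand_in(): hands the job in; it is judged then, once.
The state is a dict: "time": time; "q": joint angles; "joint_velocities": joint speeds; "joint_torque": joint torques, N m; "position": TCP position; "tool_rot": TCP orientation; "ft_force": force on the tool from outside, world axes, zero at the start; "moment": the same for the moment, N m; "grip_width": finger opening in m; "grip_force": force on a finger pad.
Only numpy, scipy, OpenCV 4.12 (cv2) and the standard library are available. Lean on these libraries where they do the work, as an engineer would, in place of code of your own. Each camera call takes 0.05 s, during which the arm holds its last target. There are 200 camera calls.

TASK

Put the three round steel wrench sockets away in the orange tray, each standing upright, mouth up, on the floor of the round well that matches its size: the small socket in the small well, the medium one in the medium well, the large one in the large well. The two six-sided coupling nuts look much like sockets but do not belong in the tray: leave them standing where they are.

Things in the scene. Friction and masses are not known exactly. Their poses are not given: they have to be found in the camera images.
- socket_small_mid (a point): The small bright-steel wrench socket: a plain round tube 22 mm in diameter and 56 mm tall, standing upright on the table at the start with its six-sided mouth up. This point is its centre: on the axis, half-way up (28 mm above its foot); z runs up along the axis. Round, so it can be gripped across any diameter.
- socket_medium_mid (a point): The medium bright-steel wrench socket: a plain round tube 34 mm in diameter and 58 mm tall, standing upright on the table at the start with its six-sided mouth up. This point is its centre: on the axis, half-way up (29 mm above its foot); z runs up along the axis. Round, so it can be gripped across any diameter.
- socket_large_mid (a point): The large bright-steel wrench socket: a plain round tube 48 mm in diameter and 62 mm tall, standing upright on the table at the start with its six-sided mouth up. This point is its centre: on the axis, half-way up (31 mm above its foot); z runs up along the axis. Round, so it can be gripped across any diameter.
- well_small (a point): The round well for the small socket: 38 mm in diameter, 14 mm deep, in the middle of a fixed grey plastic holder block 76 mm square. This point is the centre of the well's floor, 12 mm above the table; the block's top, level with the well's rim, is 26 mm above the table. z is up; x points across the orange tray (its short way), y along the row of three holders.
- well_medium (a point): The round well for the medium socket: 50 mm in diameter, 14 mm deep, in the middle of a fixed grey plastic holder block 76 mm square. This point is the centre of the well's floor, 12 mm above the table; the block's top, level with the well's rim, is 26 mm above the table. z is up; x points across the orange tray (its short way), y along the row of three holders.
- well_large (a point): The round well for the large socket: 64 mm in diameter, 14 mm deep, in the middle of a fixed grey plastic holder block 76 mm square. This point is the centre of the well's floor, 12 mm above the table; the block's top, level with the well's rim, is 26 mm above the table. z is up; x points across the orange tray (its short way), y along the row of three holders.
- tray: The fixed orange plastic tray, 88 mm (its x) by 246 mm (its y), walls 4 mm thick and 16 mm tall, that carries the three grey holder blocks in one row along its y, 78 mm from centre to centre, in an order that changes. Origin: centre of its underside, on the table.
- nut_slim_mid (a point): A long steel coupling nut, a look-alike that does not belong in the tray: six-sided outside, 30 mm across its flats, 44 mm tall, with a round bore, standing upright. This point is its centre, half-way up (22 mm above the table); z runs up along its axis.
- nut_wide_mid (a point): A long steel coupling nut, a look-alike that does not belong in the tray: six-sided outside, 41 mm across its flats, 48 mm tall, with a round bore, standing upright. This point is its centre, half-way up (24 mm above the table); z runs up along its axis.
There are look-alikes about, which are no part of the job. What is shaped like the part that bears well_large but pink or yellow is not meant.

How it is judged:
By the outcome, as a careful person would: the job done as asked, in the order asked, and still so for the second after the job is handed in, with the robot touching nothing.
It also fails if it takes over 88 s, if anything falls off the work surface, if the arm or the gripper's body presses on something with over 40 N, if the wrist force passes 120 N, or if a joint passes its speed limit or range.

## Working session

There is one attempt and no reset: what is moved stays moved. The work goes in short steps, Python scripts to look and compute and a tool call to move; the robot and the scene stay as the last step left them, time stands still between calls to the robot, and variables do not carry over. Pictures are saved under pics/ and viewed, at most 14 in all, crops included, and the job is handed in when it is done.

Besides the shell and the picture viewer there is one more tool, called after "Call:" as name([rows], argument=value, ...), one row to a line, values as JSON. drive_tool: Moves the arm, as the interface text tells. Its arguments: {"type":"object","properties":{"deltas":{"type":"array"},"gripper":{"type":"number"},"squeeze":{"type":"number"}},"required":["deltas"]}

```bash
mkdir -p pics; ls; python3 - <<'E'
from rig import sensors, eyes, robot
import cv2,json
print(sensors.get_obs()); print(robot.tip_reach)
for n in("top","side","wrist"):
    c=eyes.camera(n); cv2.imwrite(f"pics/{n}0.png",c["img"][...,::-1]); print(n,{k:v for k,v in c.items() if k!="img"})
E
```

```text
pics
{'time': 0.0, 'q': array([-1.49150528e+00,  5.28460449e-01,  1.43385434e+00,  2.00311744e-05,
        1.18138572e+00, -1.78504679e-01]), 'joint_velocities': array([ 0.0001759 ,  0.00118436,  0.00010762, -0.00097981, -0.00236152,
        0.00102704]), 'joint_torque': array([-1.21664165e-03, -4.40044641e+01, -1.76591778e+01,  6.31459057e-02,
        5.80143509e-02, -1.50438709e-04]), 'position': array([ 0.15932151, -0.60367246,  0.24359034]), 'tool_rot': array([ 9.91704105e-01,  1.28537376e-01,  6.15110436e-05, -1.05217482e-03]), 'ft_force': array([ 0.30143143, -0.82627522, -0.07046426]), 'moment': array([-0.01312937,  0.02159443, -0.04757377]), 'grip_force': 0.0, 'grip_width': 0.08682679748541915}
0.022
top {'fov_y': 51.619736332024914, 'cx': 280.07468745399814, 'cy': 205.95222880881667, 'xyz': array([0.30598078, 0.03479177, 1.25573931]), 'attitude': array([-0.06119385,  0.05144945,  0.70840922, -0.70125932])}
side {'fov_y': 48.09659989106946, 'cx': 285.11139837360656, 'cy': 205.02431000571798, 'xyz': array([ 0.4793914 , -0.8247975 ,  0.60263314]), 'attitude': array([ 0.48354122, -0.00528441, -0.01690403,  0.8751424 ])}
wrist {'fov_y': 67.50039161433845, 'cx': 278.00575366945424, 'cy': 215.00410622591423, 'hand_eye': array([[ 4.32793942e-04,  9.66158185e-01,  2.57949944e-01,
         7.00726424e-02],
       [ 9.99999778e-01, -5.48803358e-04,  3.77736115e-04,
        -1.09133412e-03],
       [ 5.06516634e-04,  2.57949723e-01, -9.66158208e-01,
        -1.40651152e-01],
       [ 0.00000000e+00,  0.00000000e+00,  0.00000000e+00,
         1.00000000e+00]])}
```

View pics/top0.png

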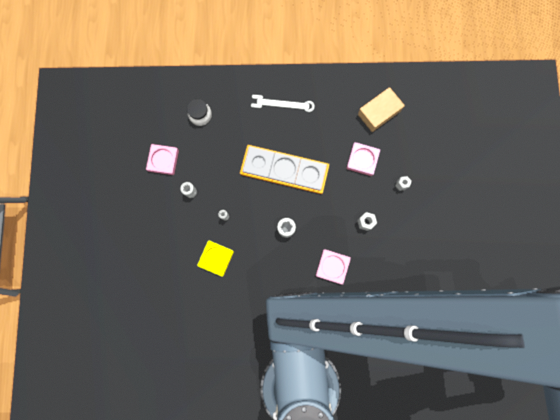

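View pics/side0.png

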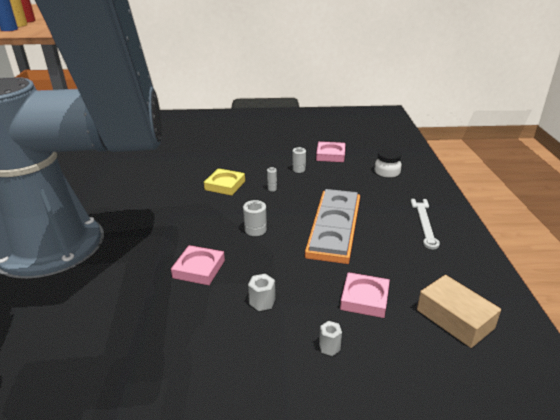

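Top view: the tray is at (285,169). The sockets are medium (188,190), small (223,215) and large (286,228); the hex nuts are at (404,184) and (368,222). Pink blocks at (162,160), (364,159), (333,266) and a yellow one at (215,258) are decoys. I'll confirm in an enlarged crop.

```bash
cat > h.py <<'E'
import numpy as np
from scipy.spatial.transform import Rotation as R
def hit(c,px,z,pose=None):
    "world point of pixel(s) px on plane z"
    f=c["img"].shape[0]/2/np.tan(np.radians(c["fov_y"]/2))
    if "xyz" in c: Rm,p=R.from_quat(c["attitude"]).as_matrix(),np.array(c["xyz"])
    else:
        Rt=R.from_quat(pose["tool_rot"]).as_matrix(); H=c["hand_eye"]
        Rm,p=Rt@H[:3,:3],Rt@H[:3,3]+pose["position"]
    d=Rm@np.array([(px[0]-c["cx"])/f,-(px[1]-c["cy"])/f,-1])
    return p+d*(z-p[2])/d[2]
def totool(o,v): return R.from_quat(o["tool_rot"]).inv().apply(v)
E
python3 - <<'E'
import cv2
im=cv2.imread("pics/top0.png")
cv2.imwrite("pics/crop0.png",cv2.resize(im[135:250,170:340],None,fx=4.7,fy=4.7,interpolation=cv2.INTER_CUBIC))
E
```

```text
(no output)
```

View pics/crop0.png

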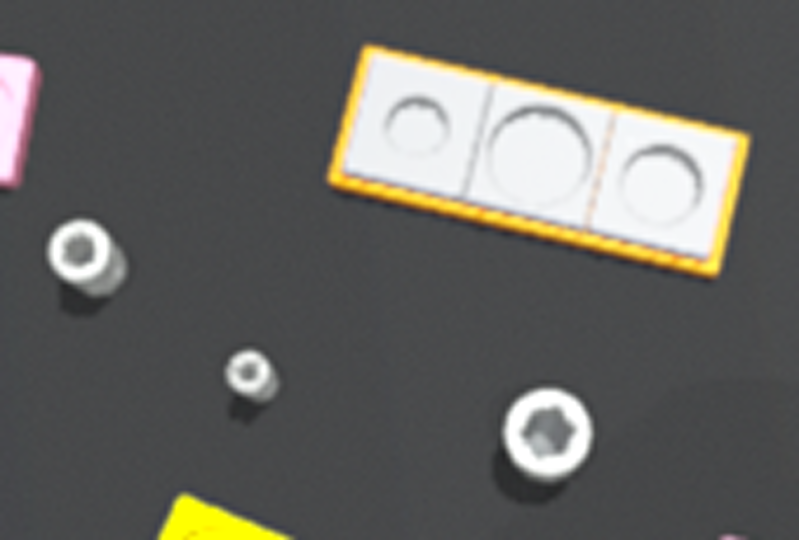

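The crop confirms round outsides with hex mouths. Socket tops in crop pixels: medium (80,250), small (248,373), large (547,434). Well rims: small (417,127), large (540,155), medium (661,186).

```bash
python3 - <<'E'
from h import *
import numpy as np
np.set_printoptions(precision=4,suppress=True)
c=dict(img=np.zeros((420,560,3)),fov_y=51.619736332024914,cx=280.07468745399814,cy=205.95222880881667,xyz=[0.30598078,0.03479177,1.25573931],attitude=[-0.06119385,0.05144945,0.70840922,-0.70125932])
P={}
for n,x,y,z in [("m",80,250,.058),("s",248,373,.056),("l",547,434,.062),("ws",417,127,.026),("wl",540,155,.026),("wm",661,186,.026)]:
    P[n]=hit(c,((x+.5)/4.7-.5+170,(y+.5)/4.7-.5+135),z); print(n,P[n],np.hypot(*P[n][:2]))
for a in("nut1",404,182,.044),("nut2",368,219,.048): print(a[0],hit(c,a[1:3],a[3]))
print("yellow",hit(c,(215,257),.02),"jar",hit(c,(198,108),.05))
v=P["ws"]-P["wm"]; print(np.linalg.norm(v), "row dir",np.degrees(np.arctan2(v[1],v[0])))
o=np.array([.1593,-.6037,.2436]);q=dict(tool_rot=[9.91704105e-01,1.28537376e-01,0,0])
print(R.from_quat(q["tool_rot"]).as_matrix()); 
for n in "sml": print(n,totool(q,P[n]-o)*1000)
E
```

```text
m [0.5536 0.3137 0.058 ] 0.6363120675492323
s [0.4782 0.2121 0.056 ] 0.5230760230741268
l [0.4391 0.0346 0.062 ] 0.4405047035385555
ws [0.6356 0.1132 0.026 ] 0.6456171130937887
wl [0.6168 0.037  0.026 ] 0.617894179158225
wm [ 0.5962 -0.0374  0.026 ] 0.5973633424240433
nut1 [ 0.5659 -0.3019  0.044 ]
nut2 [ 0.4606 -0.1949  0.048 ]
yellow [0.3603 0.2368 0.02  ] jar [0.7931 0.2882 0.05  ]
0.1557025719046354 row dir 75.33178639739867
[[ 0.967   0.2549  0.    ]
 [ 0.2549 -0.967   0.    ]
 [ 0.      0.     -1.    ]]
s [ 516.2991 -707.503   187.6   ]
m [ 615.155  -786.5999  185.6   ]
l [ 433.3289 -545.878   181.6   ]
```

Call:
drive_tool([
  [[0, 0, 0, 0, 0, -0.12], [0, 0, 0, 0, 0, -0.12], [0, 10, 0, 0, 0, -0.12], [0, 10, 0, 0, 0, -0.12], [0, 10, 0, 0, 0, -0.12], [0, 20, 0, 0, 0, -0.12], [0, 20, 0, 0, 0, -0.12], [0, 20, 0, 0, 0, -0.12]],
])

```text
time: 0.82
position: [0.2263, -0.6627, 0.2441]
tool_rot: [0.819, 0.574, 0.0, -0.0]
ft_force: [-0.1, 1.0, -0.3]
grip_width: 0.0869
grip_force: 0.0
```

Call:
drive_tool([
  [[0, 20, 0, 0, 0, -0.096], [40, 0, 0, 0, 0, 0], [40, 0, 0, 0, 0, 0], [40, 0, 0, 0, 0, 0], [40, 0, 0, 0, 0, 0], [40, 0, 0, 0, 0, 0], [40, 0, 0, 0, 0, 0], [40, 0, 0, 0, 0, 0]],
])

```text
time: 1.48
position: [0.3162, -0.396, 0.2443]
tool_rot: [0.792, 0.61, 0.0, -0.0]
ft_force: [0.3, 0.0, -0.1]
grip_width: 0.0866
grip_force: 0.0
```

Call:
drive_tool([
  [[40, 0, 0, 0, 0, 0], [40, 0, 0, 0, 0, 0], [40, 0, 0, 0, 0, 0], [40, 0, 0, 0, 0, 0], [40, 0, 0, 0, 0, 0], [40, 0, 0, 0, 0, 0], [40, 0, 0, 0, 0, 0], [40, 0, 0, 0, 0, 0]],
])

```text
time: 2.15
position: [0.3974, -0.0868, 0.2446]
tool_rot: [0.792, 0.61, 0.0, 0.0]
ft_force: [0.5, -0.8, -0.3]
grip_width: 0.0872
grip_force: 0.0
```

```bash
cat > go.py <<'E'
import sys
from h import *
from rig import sensors
np.set_printoptions(precision=2,suppress=True)
o=sensors.get_obs()
t=np.array(eval(sys.argv[1]),float)
Rm=R.from_quat(o["tool_rot"]).as_matrix()
print("t",o["time"],"pos",o["position"]*1000,"xang",np.degrees(np.arctan2(Rm[1,0],Rm[0,0])),"tilt",Rm[:,2],"q6",o["q"][5])
print("delta tool mm",totool(o,t-o["position"])*1000)
E
python3 go.py "[.4782,.2121,.150]"
```

```text
t 2.15 pos [397.4  -86.76 244.61] xang 75.24065507456342 tilt [ 0. -0. -1.] q6 -0.23380254543098114
delta tool mm [309.58   1.99  94.61]
```

Call:
drive_tool([
  [[40, 0, 0, 0, 0, 0], [40, 0, 0, 0, 0, 0], [40, 0, 0, 0, 0, 0], [40, 0, 0, 0, 0, 0], [40, 0, 0, 0, 0, 0], [40, 0, 0, 0, 0, 0], [40, 1, 0, 0, 0, 0], [30, 1, 0, 0, 0, 0]],
])

```text
time: 2.82
position: [0.4784, 0.2138, 0.2445]
tool_rot: [0.791, 0.611, 0.0, -0.0]
ft_force: [0.9, -1.0, 0.6]
grip_width: 0.0867
grip_force: 0.0
```

```bash
cat > look.py <<'E'
import sys,cv2,pickle
from rig import sensors,eyes
o=sensors.get_obs(); c=eyes.camera(sys.argv[1]); n=sys.argv[2]
pickle.dump((o,c),open(n+".pkl","wb"))
cv2.imwrite(f"pics/{n}.png",c["img"][...,::-1])
E
python3 look.py wrist w1; python3 go.py "[.4782,.2121,.150]"
```

```text
t 2.8667 pos [480.56 217.7  244.82] xang 75.46711697023872 tilt [ 0.    0.01 -1.  ] q6 0.4625519520621292
delta tool mm [-6.58 -1.16 94.78]
```

View pics/w1.png

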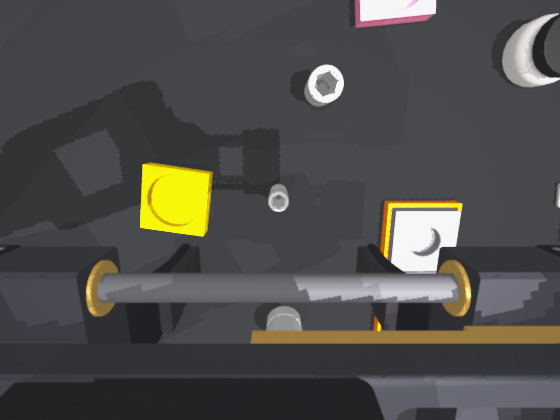

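Small socket mouth at (279,203), with the fingers either side. The small well is at (425,240) and the medium socket at (326,83).

```bash
python3 - <<'E'
from h import *;import pickle
o,c=pickle.load(open("w1.pkl","rb"))
print(hit(c,(279,203),.056,o),hit(c,(327,83),.058,o),hit(c,(425,240),.026,o),o["position"])
E
python3 go.py "[.4782,.2121,.042]"
```

```text
[0.47797218 0.21072419 0.056     ] [0.55303105 0.31475031 0.058     ] [0.6356781  0.11525944 0.026     ] [0.47841458 0.21382257 0.24450927]
t 2.8667 pos [480.56 217.7  244.82] xang 75.46711697023872 tilt [ 0.    0.01 -1.  ] q6 0.4625519520621292
delta tool mm [ -7.23  -1.47 202.78]
```

Call:
drive_tool([
  [[-2, 0, 30, 0, 0, 0], [0, 0, 30, 0, 0, 0], [0, 0, 30, 0, 0, 0], [0, 0, 30, 0, 0, 0], [0, 0, 10, 0, 0, 0], [0, 0, 0, 0, 0, 0], [0, 0, 0, 0, 0, 0]],
])

```text
time: 3.45
position: [0.4779, 0.2086, 0.1147]
tool_rot: [0.792, 0.611, -0.0, -0.0]
ft_force: [-1.3, 0.2, 0.0]
grip_width: 0.0871
grip_force: 0.0
```

```bash
python3 go.py "[.478,.2115,.042]"
```

```text
t 3.45 pos [477.86 208.59 114.68] xang 75.26144584039014 tilt [-0. -0. -1.] q6 0.45425194587389023
delta tool mm [ 2.87 -0.57 72.68]
```

Call:
drive_tool([
  [[3, -0.5, 24, 0, 0, 0], [0, 0, 24, 0, 0, 0], [0, 0, 24, 0, 0, 0], [0, 0, 0, 0, 0, 0], [0, 0, 0, 0, 0, 0]],
])

```text
time: 3.87
position: [0.4786, 0.2118, 0.0434]
tool_rot: [0.792, 0.611, 0.0, 0.0]
ft_force: [-0.1, 0.8, -0.3]
grip_width: 0.0872
grip_force: 0.0
```

Call:
drive_tool([
  [[0, 0, 0, 0, 0, 0], [0, 0, 0, 0, 0, 0], [0, 0, 0, 0, 0, 0], [0, 0, 0, 0, 0, 0], [0, 0, 0, 0, 0, 0], [0, 0, 0, 0, 0, 0], [0, 0, 0, 0, 0, 0], [0, 0, 0, 0, 0, 0]],
], gripper=0, squeeze=20)

```text
time: 4.53
position: [0.4779, 0.2118, 0.0426]
tool_rot: [0.792, 0.611, -0.0, -0.0]
ft_force: [0.5, -0.1, -0.4]
grip_width: 0.0416
grip_force: 0.0
```

Call:
drive_tool([
  [[0, 0, 0, 0, 0, 0], [0, 0, 0, 0, 0, 0], [0, 0, 0, 0, 0, 0], [0, 0, 0, 0, 0, 0], [0, 0, 0, 0, 0, 0], [0, 0, 0, 0, 0, 0]],
])

```text
time: 5.03
position: [0.4779, 0.2117, 0.0425]
tool_rot: [0.792, 0.611, -0.0, -0.0]
ft_force: [-0.8, -0.1, 0.2]
grip_width: 0.0217
grip_force: 20.0
```

Call:
drive_tool([
  [[0, 0, -20, 0, 0, 0], [0, 0, -25, 0, 0, 0], [0, 0, -25, 0, 0, 0], [0, 0, 0, 0, 0, 0]],
])

```text
time: 5.37
position: [0.4805, 0.2124, 0.1162]
tool_rot: [0.792, 0.611, 0.004, 0.002]
ft_force: [0.5, -0.1, -0.6]
grip_width: 0.0217
grip_force: 20.0
```

```bash
python3 go.py "[.6356,.1142,.112]"
```

```text
t 5.3667 pos [480.45 212.42 116.24] xang 75.28400632825667 tilt [ 0.01  0.   -1.  ] q6 0.4600993554852833
delta tool mm [-55.61 174.98   5.26]
```

Call:
drive_tool([
  [[-9, 29.5, 0, 0, 0, 0], [-9, 29.5, 0, 0, 0, 0], [-9, 29.5, 0, 0, 0, 0], [-9, 29.5, 0, 0, 0, 0], [-9, 29.5, 0, 0, 0, 0], [-9, 29.5, 0, 0, 0, 0], [0, 0, 0, 0, 0, 0], [0, 0, 0, 0, 0, 0]],
])

```text
time: 6.03
position: [0.6363, 0.1132, 0.1114]
tool_rot: [0.793, 0.61, -0.0, -0.0]
ft_force: [-1.5, 0.2, -0.2]
grip_width: 0.021
grip_force: 20.0
```

Call:
drive_tool([
  [[0, 0, 0, 0, 0, 0], [0, 0, 0, 0, 0, 0]],
])

```text
time: 6.2
position: [0.6334, 0.1152, 0.1117]
tool_rot: [0.792, 0.611, -0.001, -0.001]
ft_force: [0.1, -0.0, -0.8]
grip_width: 0.0214
grip_force: 20.0
```

```bash
python3 go.py "[.6356,.1142,.056]"; python3 look.py wrist w2; python3 look.py side s2; python3 - <<'E'
import cv2,numpy as np
a=cv2.imread("pics/w2.png");b=cv2.imread("pics/s2.png")[120:330,200:480]
cv2.imwrite("pics/ws2.png",np.hstack([cv2.resize(a,(400,300)),cv2.resize(b,(400,300))]))
E
```

```text
t 6.2 pos [633.42 115.24 111.66] xang 75.3196711971515 tilt [-0.  0. -1.] q6 0.2626769447430279
delta tool mm [-0.42  2.56 55.65]
```

View pics/ws2.png

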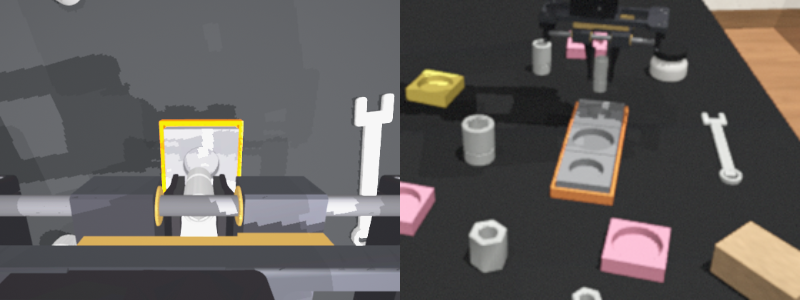

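The socket hangs upright over the small holder, centred in the square at (202,160) in the left panel. Lowering it.

Call:
drive_tool([
  [[0, 1, 20, 0, 0, 0], [0, 0, 15, 0, 0, 0], [0, 0, 10, 0, 0, 0], [0, 0, 5, 0, 0, 0], [0, 0, 3, 0, 0, 0], [0, 0, 2, 0, 0, 0], [0, 0, 1, 0, 0, 0], [0, 0, 0, 0, 0, 0]],
])

```text
time: 6.97
position: [0.6367, 0.1143, 0.057]
tool_rot: [0.792, 0.611, 0.0, 0.0]
ft_force: [0.0, -0.5, -1.0]
grip_width: 0.0218
grip_force: 20.0
```

```bash
python3 go.py "[.6356,.1142,.0545]"
```

```text
t 6.9667 pos [636.71 114.34  56.97] xang 75.2764316793256 tilt [ 0.  0. -1.] q6 0.2621834398172312
delta tool mm [-0.42 -1.04  2.46]
```

Call:
drive_tool([
  [[0, -1, 1, 0, 0, 0], [0, 0, 1, 0, 0, 0], [0, 0, 0.5, 0, 0, 0], [0, 0, 0, 0, 0, 0]],
])

```text
time: 7.3
position: [0.6356, 0.1145, 0.0545]
tool_rot: [0.792, 0.611, 0.0, 0.0]
ft_force: [0.0, -0.0, 0.8]
grip_width: 0.0216
grip_force: 20.0
```

Call:
drive_tool([
  [[0, 0, 0, 0, 0, 0], [0, 0, 0, 0, 0, 0], [0, 0, 0, 0, 0, 0], [0, 0, 0, 0, 0, 0], [0, 0, 0, 0, 0, 0], [0, 0, 0, 0, 0, 0]],
], gripper=80)

```text
time: 7.8
position: [0.6354, 0.1145, 0.054]
tool_rot: [0.792, 0.611, 0.0, -0.0]
ft_force: [0.1, -0.2, -0.0]
grip_width: 0.0536
grip_force: 0.0
```

Call:
drive_tool([
  [[0, 0, 0, 0, 0, 0], [0, 0, 0, 0, 0, 0], [0, 0, -20, 0, 0, 0], [0, 0, -30, 0, 0, 0], [0, 0, -30, 0, 0, 0], [0, 0, 0, 0, 0, 0]],
])

```text
time: 8.3
position: [0.6395, 0.1147, 0.1402]
tool_rot: [0.792, 0.611, 0.005, 0.004]
ft_force: [1.3, 0.9, 0.3]
grip_width: 0.0692
grip_force: 0.0
```

```bash
python3 go.py "[.5533,.3142,.134]"; python3 look.py side s3;  python3 - <<'E'
import cv2
cv2.imwrite("pics/s3c.png",cv2.resize(cv2.imread("pics/s3.png")[120:270,230:430],None,fx=3,fy=3))
E
```

```text
t 8.3 pos [639.49 114.74 140.17] xang 75.28120223171983 tilt [ 0.01  0.   -1.  ] q6 0.26261269969952566
delta tool mm [ 170.99 -134.11    5.19]
```

View pics/s3c.png

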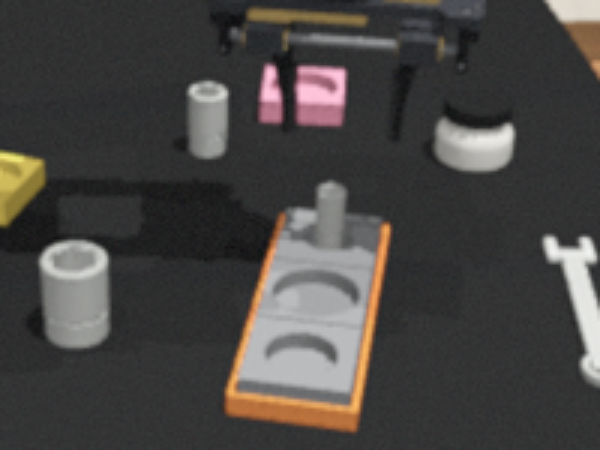

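The small socket stands upright in the small well (crop 330,215). Next is the medium socket (crop 208,120).

Call:
drive_tool([
  [[28.7, -21.7, 0, 0, 0, 0], [28.7, -21.7, 0, 0, 0, 0], [28.7, -21.7, 0, 0, 0, 0], [28.7, -21.7, 0, 0, 0, 0], [28.7, -21.7, 0, 0, 0, 0], [28.7, -21.7, 0, 0, 0, 0], [0, 0, 10, 0, 0, 0], [0, 0, 10, 0, 0, 0]],
], gripper=100)

```text
time: 9.02
position: [0.5519, 0.3161, 0.1132]
tool_rot: [0.791, 0.612, -0.0, 0.0]
ft_force: [0.4, -0.2, -1.0]
grip_width: 0.0868
grip_force: 0.0
```

Call:
drive_tool([
  [[0, 0, 0, 0, 0, 0], [0, 0, 0, 0, 0, 0], [0, 0, 0, 0, 0, 0], [0, 0, 0, 0, 0, 0]],
])

```text
time: 9.35
position: [0.5542, 0.3129, 0.1141]
tool_rot: [0.793, 0.61, 0.0, 0.0]
ft_force: [-0.8, -0.7, -0.2]
grip_width: 0.0868
grip_force: 0.0
```

```bash
python3 go.py "[.5533,.3142,.043]"
```

```text
t 9.35 pos [554.19 312.94 114.13] xang 75.15583701431288 tilt [ 0. -0. -1.] q6 0.5979559898911024
delta tool mm [ 0.99 -1.21 71.13]
```

Call:
drive_tool([
  [[0.5, -0.5, 25, 0, 0, 0], [0, 0, 25, 0, 0, 0], [0, 0, 15, 0, 0, 0], [0, 0, 6, 0, 0, 0], [0, 0, 0, 0, 0, 0], [0, 0, 0, 0, 0, 0]],
])

```text
time: 9.85
position: [0.5537, 0.3145, 0.0436]
tool_rot: [0.792, 0.61, 0.0, 0.0]
ft_force: [-0.2, 0.5, -0.1]
grip_width: 0.087
grip_force: 0.0
```

Call:
drive_tool([
  [[0, 0, 0, 0, 0, 0], [0, 0, 0, 0, 0, 0], [0, 0, 0, 0, 0, 0], [0, 0, 0, 0, 0, 0], [0, 0, 0, 0, 0, 0], [0, 0, 0, 0, 0, 0], [0, 0, 0, 0, 0, 0], [0, 0, 0, 0, 0, 0]],
], gripper=0)

```text
time: 10.52
position: [0.5529, 0.3148, 0.0431]
tool_rot: [0.792, 0.611, 0.0, 0.0]
ft_force: [0.1, -0.1, 0.5]
grip_width: 0.0417
grip_force: 0.0
```

Call:
drive_tool([
  [[0, 0, 0, 0, 0, 0], [0, 0, 0, 0, 0, 0], [0, 0, 0, 0, 0, 0], [0, 0, 0, 0, 0, 0]],
])

```text
time: 10.85
position: [0.5528, 0.3148, 0.043]
tool_rot: [0.792, 0.611, -0.0, -0.0]
ft_force: [-0.2, 0.2, 0.7]
grip_width: 0.0335
grip_force: 20.0
```

```bash
python3 go.py "[.5962,-.0374,.150]"
```

```text
t 10.85 pos [552.85 314.8   43.02] xang 75.27595501078454 tilt [-0. -0. -1.] q6 0.5992040057981809
delta tool mm [-329.63  131.43 -106.98]
```

Call:
drive_tool([
  [[0, 0, -20, 0, 0, 0], [0, 0, -30, 0, 0, 0], [0, 0, -30, 0, 0, 0], [0, 0, -27, 0, 0, 0], [-20, 8, 0, 0, 0, 0], [-36, 14.3, 0, 0, 0, 0], [-36, 14.3, 0, 0, 0, 0], [-36, 14.3, 0, 0, 0, 0]],
])

```text
time: 11.52
position: [0.5692, 0.1771, 0.1501]
tool_rot: [0.791, 0.611, -0.0, 0.0]
ft_force: [0.7, -0.2, -1.9]
grip_width: 0.0333
grip_force: 20.0
```

Call:
drive_tool([
  [[-36, 14.4, 0, 0, 0, 0], [-36, 14.4, 0, 0, 0, 0], [-36, 14.4, 0, 0, 0, 0], [-36, 14.4, 0, 0, 0, 0], [-36, 14.4, 0, 0, 0, 0], [-20, 8.5, 0, 0, 0, 0], [0, 0, 0, 0, 0, 0], [0, 0, 0, 0, 0, 0]],
])

```text
time: 12.18
position: [0.5965, -0.0373, 0.1497]
tool_rot: [0.793, 0.609, -0.0, -0.0]
ft_force: [0.4, 0.2, -1.8]
grip_width: 0.0337
grip_force: 20.0
```

Call:
drive_tool([
  [[0, 0, 0, 0, 0, 0], [0, 0, 0, 0, 0, 0], [0, 0, 0, 0, 0, 0]],
])

```text
time: 12.43
position: [0.5962, -0.0342, 0.1499]
tool_rot: [0.791, 0.611, -0.0, -0.0]
ft_force: [0.1, 0.3, -1.2]
grip_width: 0.0338
grip_force: 20.0
```

```bash
python3 go.py "[.5965,-.037,.055]"
```

```text
t 12.4333 pos [596.17 -34.24 149.92] xang 75.39122529303701 tilt [-0.  0. -1.] q6 0.010377665501559517
delta tool mm [-2.61  1.1  94.92]
```

Call:
drive_tool([
  [[-0.5, 0, 20, 0, 0, 0], [0, 0, 20, 0, 0, 0], [0, 0, 15, 0, 0, 0], [0, 0, 5, 0, 0, 0], [0, 0, 0, 0, 0, 0], [0, 0, 0, 0, 0, 0], [0, 0, 0, 0, 0, 0]],
])

```text
time: 13.02
position: [0.5973, -0.0361, 0.0911]
tool_rot: [0.792, 0.611, 0.001, 0.001]
ft_force: [0.3, -0.5, -1.7]
grip_width: 0.0335
grip_force: 20.0
```

```bash
python3 go.py "[.5965,-.037,.055]";python3 look.py side s4;python3 look.py top t4;  python3 - <<'E'
import cv2,numpy as np
a=cv2.resize(cv2.imread("pics/s4.png")[150:280,280:400],(400,433));b=cv2.resize(cv2.imread("pics/t4.png")[130:230,235:335],(400,400))
cv2.imwrite("pics/s4c.png",np.hstack([a[:400],b]))
E
```

```text
t 13.0167 pos [597.34 -36.07  91.06] xang 75.31328404895622 tilt [ 0. -0. -1.] q6 0.009416330362058337
delta tool mm [-1.12 -0.65 36.06]
```

View pics/s4c.png

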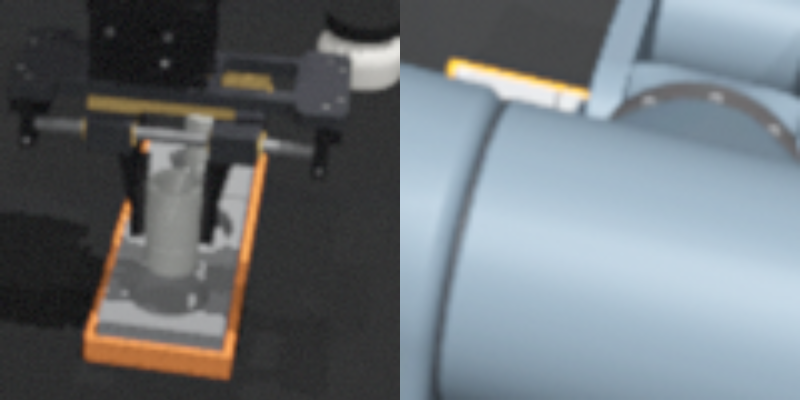

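The side view shows the medium socket's foot (170,265) right above the medium well (168,290).

Call:
drive_tool([
  [[-0.5, 0, 15, 0, 0, 0], [0, 0, 10, 0, 0, 0], [0, 0, 5, 0, 0, 0], [0, 0, 3, 0, 0, 0], [0, 0, 2, 0, 0, 0], [0, 0, 1, 0, 0, 0], [0, 0, 0, 0, 0, 0], [0, 0, 0, 0, 0, 0]],
])

```text
time: 13.78
position: [0.5961, -0.0368, 0.0549]
tool_rot: [0.792, 0.611, -0.0, -0.0]
ft_force: [-2.9, 0.6, 5.1]
grip_width: 0.0334
grip_force: 20.0
```

Call:
drive_tool([
  [[0, 0, 0, 0, 0, 0], [0, 0, 0, 0, 0, 0], [0, 0, 0, 0, 0, 0], [0, 0, 0, 0, 0, 0], [0, 0, 0, 0, 0, 0], [0, 0, 0, 0, 0, 0], [0, 0, 0, 0, 0, 0]],
], gripper=90)

```text
time: 14.37
position: [0.5964, -0.0368, 0.0539]
tool_rot: [0.792, 0.611, 0.0, 0.0]
ft_force: [-0.7, 0.9, 0.5]
grip_width: 0.0719
grip_force: 0.0
```

Call:
drive_tool([
  [[0, 0, 0, 0, 0, 0], [0, 0, -20, 0, 0, 0], [0, 0, -30, 0, 0, 0], [0, 0, -30, 0, 0, 0], [0, 0, -20, 0, 0, 0], [5, -30, 0, 0, 0, 0], [5, -30, 0, 0, 0, 0], [5, -30, 0, 0, 0, 0]],
])

```text
time: 15.03
position: [0.5126, 0.0007, 0.1547]
tool_rot: [0.792, 0.61, 0.001, 0.001]
ft_force: [0.3, 0.0, -0.2]
grip_width: 0.0783
grip_force: 0.0
```

Call:
drive_tool([
  [[5, -30, 0, 0, 0, 0], [5, -30, 0, 0, 0, 0], [4, -20, 0, 0, 0, 0], [0, 0, 0, 0, 0, 0], [0, 0, 0, 0, 0, 0], [0, 0, 0, 0, 0, 0], [0, 0, 0, 0, 0, 0]],
], gripper=100)

```text
time: 15.62
position: [0.4414, 0.0338, 0.1543]
tool_rot: [0.792, 0.61, 0.001, 0.001]
ft_force: [-0.8, -0.5, 0.7]
grip_width: 0.0868
grip_force: 0.0
```

```bash
python3 go.py "[.4391,.0346,.044]"; python3 look.py wrist w5; python3 look.py side s5; python3 - <<'E'
import cv2,numpy as np
a=cv2.imread("pics/w5.png");b=cv2.imread("pics/s5.png")[120:330,200:480]
cv2.imwrite("pics/ws5.png",np.hstack([cv2.resize(a,(400,300)),cv2.resize(b,(400,300))]))
E
```

```text
t 15.6167 pos [441.4   33.81 154.31] xang 75.24691278782781 tilt [ 0. -0. -1.] q6 0.08056788243023155
delta tool mm [  0.16  -2.74 110.31]
```

View pics/ws5.png

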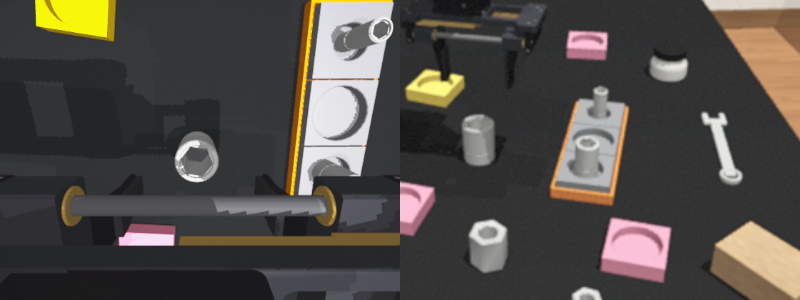

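Both sockets stand in their wells. In the wrist view the large socket's mouth is at (196,160) and the large well at (337,110). These are half-panel pixels, so multiply by 1.4.

```bash
python3 - <<'E'
from h import *;import pickle
o,c=pickle.load(open("w5.pkl","rb"))
print(hit(c,(274.5,224),.062,o),hit(c,(472,155),.026,o))
E
```

```text
[0.43870374 0.03649084 0.062     ] [0.61261242 0.04235995 0.026     ]
```

Call:
drive_tool([
  [[0, -1, 30, 0, 0, 0], [0, 0, 30, 0, 0, 0], [0, 0, 10, 0, 0, 0], [0, 0, 0, 0, 0, 0], [0, 0, 0, 0, 0, 0], [0, 0, 0, 0, 0, 0]],
])

```text
time: 16.22
position: [0.4393, 0.0344, 0.0845]
tool_rot: [0.792, 0.611, 0.0, 0.001]
ft_force: [-0.5, 0.1, 0.2]
grip_width: 0.0871
grip_force: 0.0
```

```bash
python3 go.py "[.4391,.034,.044]"
```

```text
t 16.2167 pos [439.27  34.43  84.46] xang 75.26455379731613 tilt [ 0. -0. -1.] q6 0.08077783560227891
delta tool mm [-0.46 -0.11 40.46]
```

Call:
drive_tool([
  [[1, 0, 20, 0, 0, 0], [0, 0, 15, 0, 0, 0], [0, 0, 5, 0, 0, 0], [0, 0, 0, 0, 0, 0], [0, 0, 0, 0, 0, 0]],
])

```text
time: 16.63
position: [0.4391, 0.0356, 0.0447]
tool_rot: [0.792, 0.611, 0.0, 0.0]
ft_force: [-0.5, -0.5, 0.3]
grip_width: 0.0873
grip_force: 0.0
```

Call:
drive_tool([
  [[0, 0, 0, 0, 0, 0], [0, 0, 0, 0, 0, 0], [0, 0, 0, 0, 0, 0], [0, 0, 0, 0, 0, 0], [0, 0, 0, 0, 0, 0], [0, 0, 0, 0, 0, 0], [0, 0, 0, 0, 0, 0], [0, 0, 0, 0, 0, 0]],
], gripper=0, squeeze=25)

```text
time: 17.3
position: [0.439, 0.0356, 0.0441]
tool_rot: [0.792, 0.611, 0.0, 0.0]
ft_force: [-0.3, 0.3, 1.8]
grip_width: 0.048
grip_force: 25.0
```

Call:
drive_tool([
  [[0, 0, 0, 0, 0, 0], [0, 0, 0, 0, 0, 0], [0, 0, 0, 0, 0, 0]],
])

```text
time: 17.55
position: [0.439, 0.0356, 0.0441]
tool_rot: [0.792, 0.611, 0.0, 0.0]
ft_force: [0.8, 0.4, 2.0]
grip_width: 0.0475
grip_force: 25.0
```

```bash
python3 go.py "[.616,.038,.154]"
```

```text
t 17.55 pos [438.99  35.58  44.13] xang 75.27277845489715 tilt [ 0. -0. -1.] q6 0.08316987574333123
delta tool mm [  47.34  170.67 -109.73]
```

Call:
drive_tool([
  [[0, 0, -20, 0, 0, 0], [0, 0, -30, 0, 0, 0], [0, 0, -30, 0, 0, 0], [0, 0, -20, 0, 0, 0], [0, 0, -10, 0, 0, 0], [6, 20, 0, 0, 0, 0], [8, 30, 0, 0, 0, 0], [8, 30, 0, 0, 0, 0]],
])

```text
time: 18.22
position: [0.5205, 0.037, 0.1538]
tool_rot: [0.792, 0.611, -0.001, -0.001]
ft_force: [0.9, -0.4, -3.6]
grip_width: 0.0472
grip_force: 25.0
```

Call:
drive_tool([
  [[8, 30, 0, 0, 0, 0], [8, 30, 0, 0, 0, 0], [6, 20, 0, 0, 0, 0], [3, 10.5, 0, 0, 0, 0], [0, 0, 0, 0, 0, 0], [0, 0, 0, 0, 0, 0], [0, 0, 0, 0, 0, 0], [0, 0, 0, 0, 0, 0]],
])

```text
time: 18.88
position: [0.6133, 0.038, 0.1534]
tool_rot: [0.792, 0.611, -0.001, -0.001]
ft_force: [0.4, -0.2, -3.5]
grip_width: 0.0476
grip_force: 25.0
```

Call:
drive_tool([
  [[0, 0, 20, 0, 0, 0], [0, 0, 20, 0, 0, 0], [0, 0, 12, 0, 0, 0], [0, 0, 5, 0, 0, 0], [0, 0, 0, 0, 0, 0], [0, 0, 0, 0, 0, 0], [0, 0, 0, 0, 0, 0]],
])

```text
time: 19.47
position: [0.6162, 0.0377, 0.098]
tool_rot: [0.792, 0.611, 0.001, 0.001]
ft_force: [-0.4, 0.2, -2.2]
grip_width: 0.0478
grip_force: 25.0
```

```bash
python3 go.py "[.616,.038,.056]"; python3 look.py side s6;  python3 - <<'E'
import cv2
cv2.imwrite("pics/s6c.png",cv2.resize(cv2.imread("pics/s6.png")[140:280,270:410],None,fx=4,fy=4))
E
```

```text
t 19.4667 pos [616.18  37.72  98.01] xang 75.27457662801892 tilt [ 0. -0. -1.] q6 0.13733348604117507
delta tool mm [ 0.21 -0.33 42.01]
```

View pics/s6c.png

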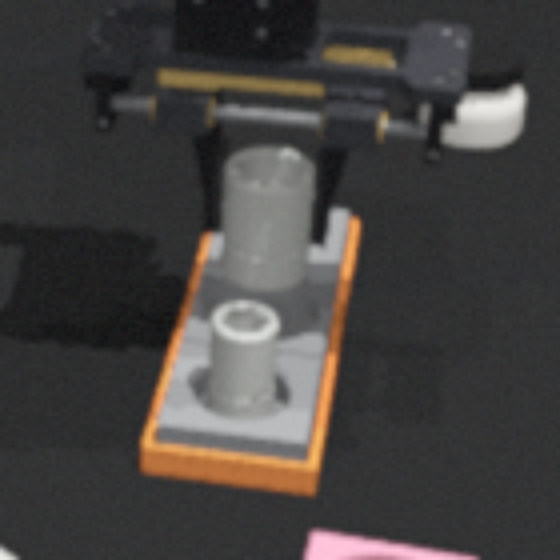

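The large socket (265,220) hangs above the middle well, and the medium one stands clear in its own (245,355). Lowering.

Call:
drive_tool([
  [[0, 0, 15, 0, 0, 0], [0, 0, 12, 0, 0, 0], [0, 0, 6, 0, 0, 0], [0, 0, 4, 0, 0, 0], [0, 0, 2, 0, 0, 0], [0, 0, 1, 0, 0, 0], [0, 0, 1, 0, 0, 0], [0, 0, 0, 0, 0, 0]],
])

```text
time: 20.18
position: [0.6158, 0.0378, 0.0564]
tool_rot: [0.792, 0.611, 0.0, 0.0]
ft_force: [0.3, -0.6, -3.7]
grip_width: 0.0478
grip_force: 25.0
```

Call:
drive_tool([
  [[0, 0, 0.7, 0, 0, 0], [0, 0, 0, 0, 0, 0], [0, 0, 0, 0, 0, 0]],
])

```text
time: 20.43
position: [0.6159, 0.0378, 0.0562]
tool_rot: [0.792, 0.611, 0.0, 0.0]
ft_force: [-1.2, -0.1, 1.6]
grip_width: 0.0475
grip_force: 25.0
```

Call:
drive_tool([
  [[0, 0, 0, 0, 0, 0], [0, 0, 0, 0, 0, 0], [0, 0, 0, 0, 0, 0], [0, 0, 0, 0, 0, 0], [0, 0, 0, 0, 0, 0], [0, 0, 0, 0, 0, 0], [0, 0, 0, 0, 0, 0]],
], gripper=100)

```text
time: 21.02
position: [0.6155, 0.0378, 0.0553]
tool_rot: [0.792, 0.611, 0.0, 0.0]
ft_force: [0.1, 0.1, -0.7]
grip_width: 0.0836
grip_force: 0.0
```

Call:
drive_tool([
  [[0, 0, 0, 0, 0, 0], [0, 0, -20, 0, 0, 0], [0, 0, -35, 0, 0, 0], [0, 0, -35, 0, 0, 0], [0, 0, -35, 0, 0, 0], [0, 0, -25, 0, 0, 0], [0, 0, 0, 0, 0, 0], [0, 0, 0, 0, 0, 0]],
])

```text
time: 21.68
position: [0.6164, 0.0377, 0.2073]
tool_rot: [0.792, 0.611, 0.001, 0.001]
ft_force: [-0.6, 0.0, -1.1]
grip_width: 0.0868
grip_force: 0.0
```

```bash
python3 look.py side s7
```

```text
(no output)
```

View pics/s7.png

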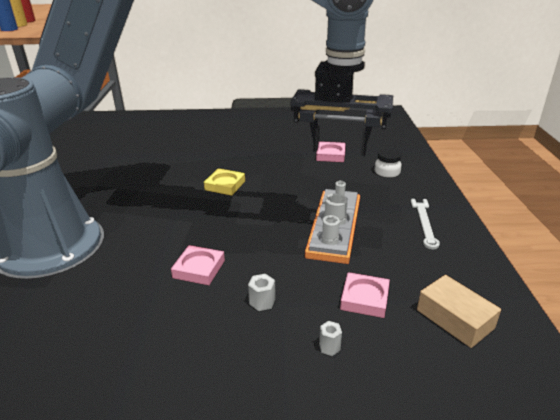

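All three sockets stand in the tray at (341,187), (336,208) and (331,230). The nuts at (262,292) and (330,338) have not moved, and the gripper is clear.

```bash
python3 -c "
from rig import ticket
print(ticket.hand_in())"
```

```text
the job is handed in; nothing more can be done
None
```

The job is handed in: all three sockets stand upright, mouth up, in their matching wells, the two coupling nuts were left untouched, and it took about 22 s of the 88 s allowed; the hand-in gave no verdict.

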